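# Clear a jammed bottle feeder and shut the return case

### The job

Bottles have jammed at the low end of the feeder's lanes: nudge each one back up its chute until it comes free of the lips over its shoulder, then lift it out and lay it down in the open white case, which has a cradle for each. When every jammed bottle is in the case, swing the lid over and press it down past its latch until it is fully shut. Do not knock over the other bottles standing on the bench.

Things in the scene. Friction and masses are not known exactly. Their poses are not given: they have to be found in the camera images.
- feeder: Three-lane gravity bottle feeder, fixed to the bench, about 145 x 204 mm on plan, 100 mm high. Origin: centre of its underside; x points up the chute (away from the robot), y across the lanes, z up. Lanes at y = -70, 0, +70 mm rise at 10 degrees towards +x; each is two parallel steel rods, 25 mm apart, on which a lying bottle slides lengthwise. Friction holds a bottle wherever it is left.
- neck_stops (a point): Middle lane, low end (feeder x about -62 mm), on the axis of a lying bottle: uphill face of the two neck stops, 4 mm thick, a 36 mm gap; neck and cap pass, a body does not. From here two lips, also 36 mm apart, reach 14 mm uphill over the shoulder, so a bottle at the stops cannot be lifted. Solid dividers, tops 20 mm above the bottle axis, flank the body for 34 mm uphill. An apron, 19 mm below the axis, runs 30 mm out in front.
- pick_zone (a point): Middle lane, on the axis of a lying bottle, 75 mm uphill of the neck stops along the chute. From 34 mm to 107 mm (rear stop) uphill of the stops the lane is open at both sides and above; outside the rods there are 36 mm from the bottle axis down to the sloping plate.
- bottle_1_mid (a point): Bottle jammed in the feeder's right lane (y = -70 mm); may be absent. Lying amber bottle, red screw cap, 84 mm long, 80 to 140 g: body 43 mm across, 49 mm long; neck 24 mm across, 18 long; cap 31 mm across, 17 long. Point: on its axis, 42 mm from either end; z axis points to the cap. The shoulder (end of the body) is 7 mm from this point on the cap side.
- bottle_2_mid (a point): Same kind of bottle, same point and axes, jammed in the middle lane (y = 0); may be absent. Each jammed bottle lies cap downhill with its shoulder at the neck stops: neck and cap stick out 31 mm in front of the stops; the last 15 mm of the body show uphill of the dividers.
- bottle_3_mid (a point): Same kind of bottle, same point and axes, jammed in the left lane (y = +70 mm); may be absent. A bottle is free to lift once its shoulder is over 15 mm uphill of the neck stops; its cap then still has to come up through the 36 mm gap, unless it is held and drawn some 20 mm farther uphill first.
- case: White return case, fixed to the bench, 144 x 198 mm on plan: a tray 16 mm high, inner floor 5 mm up, with a deep hinged lid. Origin: centre of its underside; x points away from the robot to the hinge side, y along its width, z up. On the floor three cradles, each two 8 mm bars along x, 32 mm apart (tops 14 mm up), at y = -70, 0, +70 mm. A black latch block stands 30 mm out in front.
- cradle_1 (a point): Where the centre of a bottle comes to lie on a cradle of the case, 30 mm above the bench (y = -70 mm, x = -18 mm in the case's frame); the bottle lies along the case's x axis. A cradle takes any bottle.
- cradle_2 (a point): Where the centre of a bottle comes to lie on a cradle of the case, 30 mm above the bench (y = 0 mm, x = -18 mm in the case's frame); the bottle lies along the case's x axis. A cradle takes any bottle.
- cradle_3 (a point): Where the centre of a bottle comes to lie on a cradle of the case, 30 mm above the bench (y = 70 mm, x = -18 mm in the case's frame); the bottle lies along the case's x axis. A cradle takes any bottle.
- case_lid (a joint): Lid angle about its hinge, rad: 0 fully shut, grows as it opens, about 1.7 at the start (leaning back), 1.85 at most. A stiff hinge (0.17 N m) holds it at any angle. Near shut its black front tongue rests on a sprung latch at about 0.07 rad; a press of about 10 N near the front edge takes it past the latch, with a snap, to 0, where the latch holds it.
- lid_front (a point): On the lid's outer face, mid-width, 16 mm from its front edge: the place to press. The lid is 148 x 202 mm and 51 mm deep, hollow beneath; its top is 68 mm above the bench when shut. When it stands open the outer face looks away from the robot and the front edge is uppermost, about 160 mm above the bench.
- lid_hinge (a point): Middle of the lid's hinge axis (parallel to the case's y), at the case's far side, 17 mm above the bench.
- squeeze_bottle: Loose white dropper bottle standing behind and left of the case, 41 x 41 x 83 mm, origin at the centre of its underside; to be left standing.
- bottle_clear_2: Loose clear bottle with a blue cap standing left of the case, 56 x 56 x 102 mm, origin at the centre of its underside; to be left standing.

How it is judged (in metres and radians):
On the way, in this order (a step that is already met when the one before it is completed fails the run):
1. every jammed bottle lies in the case, the lid still open (x of bottle_1_mid in the frame of case between -0.045 and 0.045 m and y of bottle_1_mid in the frame of case between -0.09 and 0.09 m and z of bottle_1_mid in the frame of case between 0.015 and 0.045 m and x of bottle_2_mid in the frame of case between -0.045 and 0.045 m and y of bottle_2_mid in the frame of case between -0.09 and 0.09 m and z of bottle_2_mid in the frame of case between 0.015 and 0.045 m and x of bottle_3_mid in the frame of case between -0.045 and 0.045 m and y of bottle_3_mid in the frame of case between -0.09 and 0.09 m and z of bottle_3_mid in the frame of case between 0.015 and 0.045 m and value of joint case_lid above 0.5 rad), for 0.3 s.
2. the lid is pressed shut past its latch (value of joint case_lid below 0.03 rad), for 0.2 s.
At the end, for the whole second after the job is handed in: Every bottle present lies in the case (its centre within 45 mm of the case's origin in the case's x, 90 mm in y, and 15 to 45 mm above the bench) and the lid is shut past its latch (below 0.03 rad) (x of bottle_1_mid in the frame of case between -0.045 and 0.045 m and y of bottle_1_mid in the frame of case between -0.09 and 0.09 m and z of bottle_1_mid in the frame of case between 0.015 and 0.045 m and x of bottle_2_mid in the frame of case between -0.045 and 0.045 m and y of bottle_2_mid in the frame of case between -0.09 and 0.09 m and z of bottle_2_mid in the frame of case between 0.015 and 0.045 m and x of bottle_3_mid in the frame of case between -0.045 and 0.045 m and y of bottle_3_mid in the frame of case between -0.09 and 0.09 m and z of bottle_3_mid in the frame of case between 0.015 and 0.045 m and value of joint case_lid below 0.03 rad); the robot touches nothing.
It fails at once if a bystanding bottle is knocked over (angle between any of squeeze_bottle, bottle_clear_2's own z axis and vertical above 0.6 rad).
Of bottle_1, bottle_2, bottle_3 only 2 to 3 are there at a start; the rules pass over those that are not, and their reading is None.
At some moment in a run one of bottle_1, bottle_2, bottle_3 may be knocked a few centimetres aside while the robot is not near it.
Once in a run the grip may slacken for a moment while it holds something.
It also fails if it takes over 210 s, if anything falls off the work surface, if the arm or the gripper's body presses on something with over 40 N, if the wrist force passes 120 N, or if a joint passes its speed limit or range.

### The arm

A 6-joint arm with a two-finger parallel gripper is mounted at the origin on a cart in front of the work surface, level with it; the furniture and walls round the work are solid. World frame = base frame: x ahead of the robot, y to its left, z up, the work surface at z = 0. Lengths are in mm, angles in rad, forces in N, time in s.
With the tool pointing down it reaches from about 350 to 875 mm from the base axis. Payload 4.2 kg.
Tool frame: the origin (TCP) lies at the very end of the fingers, on their centre line; the grasp point (between the pads) lies 19 mm behind it; z points along the fingers, y is the line along which they close (so a half turn about z gives the same grasp; the last joint's range is limited). The gripper opens to 85 mm and grips with 20 to 120 N. Pads are 22 mm wide; open, the fingers measure 114 mm over their backs; the gripper's body (76 mm by 85 mm) begins 54 mm behind the grasp point. The pads swing forward as they close: fully open they stand 13 mm farther back than shut.
Start: joints at [1.572, 0.385, 0.008, 0, -1.194, -0.259], TCP at [159.314, 604.333, 206.712] pointing down, gripper open.
Joint ranges: [-3.14, 3.14], [-1.21, 2.06], [-1.07, 1.41], [-3.16, 2.05], [-2.99, -0.16], [-3.1, 3.1]. Speed limits (rad/s): [2.79, 2.79, 3.14, 3.14, 3.14, 3.14].

### API

Orientations are given as a unit quaternion [x, y, z, w].
In Python, from bench import arm gives the robot as it stands. The module is installed in compiled form; this text tells all that it offers.
- The arm moves only by the tool drive_tool, never from a script. Its argument "targets" is a list of rows, each a list of 5 numbers: the closure, from -1 (fully open) to 1 (shut), then the shift along the tool's x, y, z in mm, then the turn about the tool's z in degrees. In form: [[grip, tx, ty, tz, roll], ...]. A call has 1 to 12 rows; each row is the pose to reach, as a shift and turn from the pose commanded when the call began, along the tool's axes at that moment; what a row does not reach only later rows make up. A row lasts 1/10 s, in which the tool goes at most 50 mm and 8.59 degrees, less where a joint would pass 70% of its speed; a pose out of reach is approached as far as the arm can. A call with a gripper value outside its range is refused whole. The fingers move at their own pace and stop on an object; the grip force is fixed at half the most. Time passes only in rows, so rows that repeat a pose let the fingers close. It gives the time, the measured TCP pose, the force, the opening and the grip force at its end, in the units of the state.
- arm.read_state(): the state, without advancing time (a new reading comes with each control period).
- arm.get_image(name): name is "scene" or "top" or "wrist"; returns the picture (420x560x3 uint8, blue, green, red); there is no depth.
- arm.camera_params(name): a dict with "fov_y" (degrees; the focal length in pixels is half the picture's height over the tangent of half this angle, whatever the lens; pixels are square), "cx", "cy" (the principal point, pixels), "D" ([k1, k2, p1, p2, k3] as OpenCV has them; the pictures are not rectified), "rvec" (rotation vector, rad) and "tvec" (3), from world to camera coordinates, as OpenCV has them; the wrist camera has in their place "tool_from_camera" (4x4, takes a point from camera to tool coordinates, whose origin is the TCP and whose axes are the flange's). Camera axes: x right, y down, z forward; pixel columns grow to the right and rows downward; lengths in mm; the calibration is good to about 2 mm. A picture is of the moment at which its call begins: read the wrist's pose just before it. camera_params takes no time and is no camera call.
- arm.job_done(): hands the job in; it is judged then, once.
The state is a dict: "clock": time; "joints": joint angles; "joint_vel": joint speeds; "joint_efforts": joint torques, N m; "position": TCP position; "ee_rot": TCP orientation; "contact_force": force on the tool from outside, world axes, zero at the start; "wrist_torque": the same for the moment, N m; "gripper_width": finger opening in mm; "grasp_force": force on a finger pad.
Only numpy, scipy, OpenCV 4.12 (cv2) and the standard library are available. Lean on these libraries where they do the work, as an engineer would, in place of code of your own. Each camera call takes 0.05 s, during which the arm holds its last target. There are 200 camera calls.

## Working session

There is one attempt and no reset: what is moved stays moved. The work goes in short steps, Python scripts to look and compute and a tool call to move; the robot and the scene stay as the last step left them, time stands still between calls to the robot, and variables do not carry over. Pictures are saved under pics/ and viewed, at most 16 in all, crops included, and the job is handed in when it is done.

Besides the shell and the picture viewer there is one more tool, called after "Emit:" in YAML: its name, and indented under it one key for each argument. drive_tool: Moves the arm, as the interface text tells. Its arguments: {"type":"object","properties":{"targets":{"type":"array","items":{"type":"array","items":{"type":"number"}}}},"required":["targets"]}

```bash
mkdir -p pics
cat > h.py <<'E'
import numpy as np, cv2
from scipy.spatial.transform import Rotation as R
from bench import arm
def cam(name, st=None):
    p=arm.camera_params(name); f=210/np.tan(np.radians(p['fov_y'])/2)
    K=np.array([[f,0,p['cx']],[0,f,p['cy']],[0,0,1.]]); D=np.array(p['D'],float)
    if 'rvec' in p:
        Rm=cv2.Rodrigues(np.array(p['rvec'],float))[0]; t=np.array(p['tvec'],float).ravel()
    else:
        st=st or arm.read_state(); T=np.eye(4); T[:3,:3]=R.from_quat(st['ee_rot']).as_matrix(); T[:3,3]=st['position']
        M=np.linalg.inv(T@np.array(p['tool_from_camera'])); Rm=M[:3,:3]; t=M[:3,3]
    return K,D,Rm,t
def ray(c,uv,z):
    K,D,Rm,t=c
    q=cv2.undistortPoints(np.array([[uv]],float),K,D)[0,0]
    d=Rm.T@np.array([q[0],q[1],1]); o=-Rm.T@t
    return o+d*(z-o[2])/d[2]
def proj(c,P):
    K,D,Rm,t=c
    return cv2.projectPoints(np.array(P,float).reshape(-1,1,3),cv2.Rodrigues(Rm)[0],t,K,D)[0][:,0]
E
python3 - <<'E'
from h import *
for n in ('scene','top','wrist'): cv2.imwrite(f'pics/{n}0.png',arm.get_image(n))
s=arm.read_state(); print(s)
for n in ('scene','top'):
    c=cam(n); print(n,-c[2].T@c[3], c[2][2])
print(arm.camera_params('wrist'))
E
```

```text
{'clock': 0.15, 'joints': array([ 1.57158305e+00,  3.85353804e-01,  6.91988738e-03, -3.43272472e-04,
       -1.19400565e+00, -2.58601615e-01]), 'joint_vel': array([-0.00102974, -0.00253456,  0.0038153 ,  0.00090567,  0.00035849,
        0.00024842]), 'joint_efforts': array([ 7.85632619e-05, -3.92677045e+01,  1.88581091e+01,  4.18863460e+00,
       -3.42940984e-03,  1.17254846e-06]), 'position': array([159.22208793, 603.86943248, 205.8822085 ]), 'ee_rot': array([ 9.91694450e-01, -1.28613444e-01, -5.19431205e-05,  8.35354843e-04]), 'contact_force': array([-0.36050357,  0.15790227, -0.04570534]), 'wrist_torque': array([ 0.01490597, -0.02870092, -0.02208571]), 'grasp_force': 0.0, 'gripper_width': 85.26345650655139}
scene [-155.20966683 1167.85810663  802.47300686] [ 0.4722134  -0.68465285 -0.55521616]
top [ 307.79642143  247.71721689 1047.48770152] [ 0.15325543  0.00312691 -0.98818166]
{'fov_y': 58.584066839926415, 'cx': 278.2613931341542, 'cy': 207.24723430517014, 'D': array([-0.10486617,  0.        ,  0.        ,  0.        ,  0.        ]), 'tool_from_camera': array([[-1.02090351e-04, -9.56784026e-01, -2.90799445e-01,
         7.44275332e+01],
       [ 9.99998357e-01, -6.23947441e-04,  1.70183530e-03,
        -4.51434628e-01],
       [-1.80973240e-03, -2.90798793e-01,  9.56782518e-01,
        -1.67787824e+02],
       [ 0.00000000e+00,  0.00000000e+00,  0.00000000e+00,
         1.00000000e+00]])}
```

View pics/top0.png

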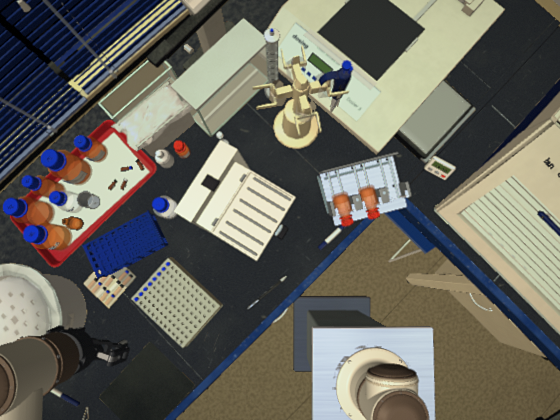

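View pics/scene0.png

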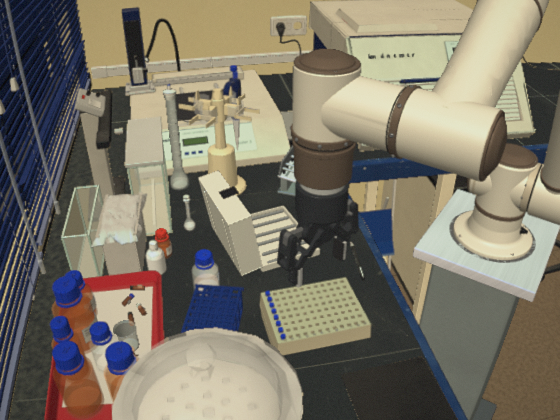

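Run:
```python
from h import *
im=cv2.imread('pics/top0.png')
a=cv2.resize(im[130:280,150:300],None,fx=4,fy=4,interpolation=cv2.INTER_CUBIC)
b=cv2.resize(im[140:240,305:425],None,fx=6,fy=6,interpolation=cv2.INTER_CUBIC)
cv2.imwrite('pics/tc.png',a);cv2.imwrite('pics/tf.png',b)
c=cam('top'); print(ray(c,(370,380),0),ray(c,(365,185),0),ray(c,(245,215),0))
```

```text
[15.96951689 10.10908882  0.        ] [529.42935717  12.13582057   0.        ] [444.56095572 339.80434842   0.        ]
```

View pics/tc.png

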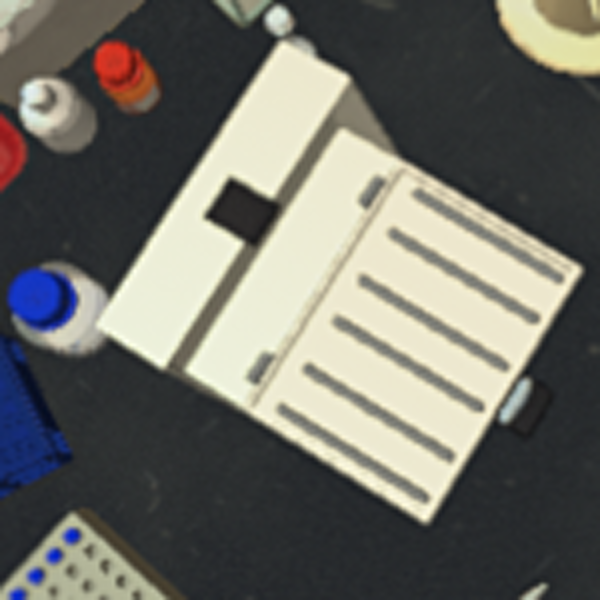

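View pics/tf.png

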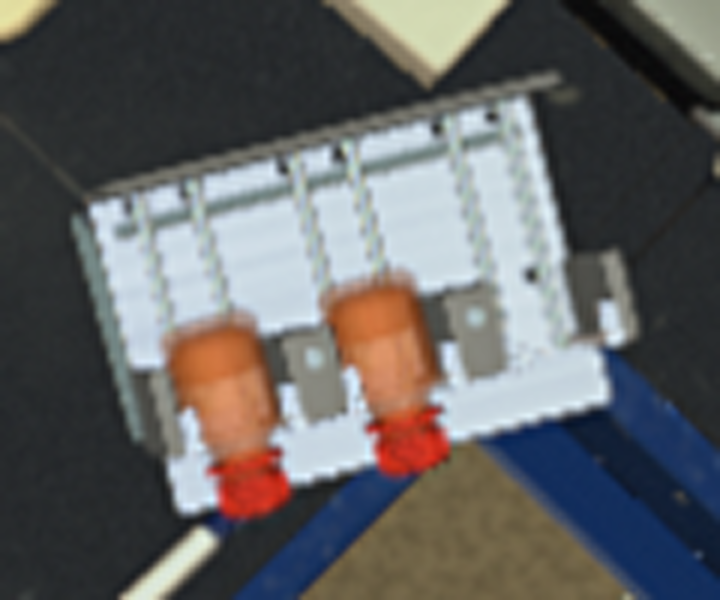

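Run:
```python
from h import *
c=cam('top')
f=lambda x,y:(305+x/6-.42,140+y/6-.42)
g=lambda x,y:(150+x/4-.37,130+y/4-.37)
a,b=ray(c,f(178,515),25),ray(c,f(608,402),25)
print('feeder',a,b,np.degrees(np.arctan2(*(a-b)[[1,0]]))-90,np.linalg.norm(a-b))
for n,p in dict(capL=(255,510),capM=(412,470),bodyL=(205,330),bodyM=(368,280)).items(): print(n,ray(c,f(*p),50))
a,b,h=ray(c,g(581,268),16),ray(c,g(430,523),16),ray(c,g(254,404),16)
print('case',a,b,h,np.degrees(np.arctan2(*(b-a)[[1,0]]))-90,np.linalg.norm(a-b),np.linalg.norm(h-b))
for n,p,z in (('sq',(78,138),0),('clear',(80,345),0)): print(n,ray(c,g(*p),z))
```

```text
feeder [414.99583882 102.23954568  25.        ] [466.2394398  -90.67205655  25.        ] 14.876086117410196 199.6015854607914
capL [414.67977706  72.67328874  50.        ]
capM [432.26965945   4.40713927  50.        ]
bodyL [492.93104987  92.7894507   50.        ]
bodyM [515.54129633  21.07628852  50.        ]
case [492.93029712 205.50062963  16.        ] [322.75833889 304.42960009  16.        ] [400.12715487 422.33389489  16.        ] 59.82854708871915 196.83860537339677 141.022538688765
sq [585.7563111  554.03930141   0.        ]
clear [440.8222893  545.30195265   0.        ]
```

Emit:
drive_tool:
  targets:
    - [-1,50,50,-10,-3]
    - [-1,90,100,-20,-8]
    - [-1,130,145,-30,-14]
    - [-1,170,190,-44,-20]
    - [-1,210,230,-44,-26]
    - [-1,250,270,-44,-29]
    - [-1,290,310,-44,-29]
    - [-1,330,350,-44,-29]
    - [-1,370,390,-44,-29]
    - [-1,410,440,-44,-29]
    - [-1,462,492,-44,-29]
    - [-1,462,492,-44,-29]

```text
clock: 1.35
position: [443.5, 77.4, 250.6]
ee_rot: [0.992, 0.124, 0.0, -0.0]
contact_force: [0.6, 1.2, 0.8]
gripper_width: 85.3
grasp_force: 0.0
```

Emit:
drive_tool:
  targets:
    - [-1,0,0,0,0]
    - [-1,0,0,0,0]
    - [-1,0,0,0,0]

```text
clock: 1.65
position: [442.8, 79.9, 250.3]
ee_rot: [0.992, 0.124, -0.0, -0.0]
contact_force: [-0.4, 0.7, -0.8]
gripper_width: 85.5
grasp_force: 0.0
```

```bash
cat > snap.py <<'E'
import sys,json
from h import *
n=sys.argv[1]
s=arm.read_state(); im=arm.get_image('wrist'); cv2.imwrite(f'pics/{n}.png',im)
json.dump({k:list(map(float,s[k])) for k in('position','ee_rot')},open(f'pics/{n}.json','w'))
q=R.from_quat(s['ee_rot']).as_matrix(); print(s['clock'],np.round(s['position'],1),'yaw',np.degrees(np.arctan2(q[1,0],q[0,0])),np.round(s['joints'],2))
E
python3 snap.py w1
```

```text
1.65 [442.8  79.9 250.3] yaw 14.266691157408927 [ 0.54  0.05 -0.32 -0.   -1.2   1.28]
```

View pics/w1.png

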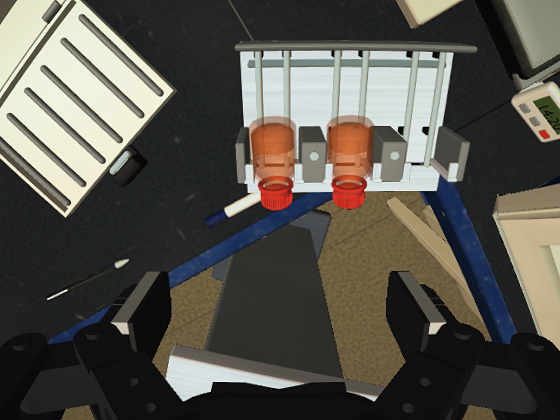

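Emit:
drive_tool:
  targets:
    - [-1,10,20,10,0]
    - [-1,20,40,30,0]
    - [-1,30,60,50,0]
    - [-1,40,70,60,-0.6]
    - [-1,40,70,60,-0.6]
    - [-1,40,70,60,-0.6]
    - [-1,40,70,60,-0.6]

```text
clock: 2.4
position: [499.1, 22.6, 191.3]
ee_rot: [0.992, 0.13, 0.001, -0.0]
contact_force: [0.1, -0.6, 0.0]
gripper_width: 85.1
grasp_force: 0.0
```

```bash
python3 snap.py w2; python3 -c "
import cv2
im=cv2.imread('pics/w2.png'); cv2.imwrite('pics/w2c.png',cv2.resize(im[:270,120:480],None,fx=2.2,fy=2.2,interpolation=cv2.INTER_CUBIC))
im=cv2.imread('pics/w1.png'); cv2.imwrite('pics/w1c.png',cv2.resize(im[20:230,220:490],None,fx=2.8,fy=2.8,interpolation=cv2.INTER_CUBIC))"
```

```text
2.4 [499.1  22.6 191.3] yaw 14.946191358326157 [ 0.37  0.18 -0.32  0.   -1.07  1.46]
```

View pics/w2c.png

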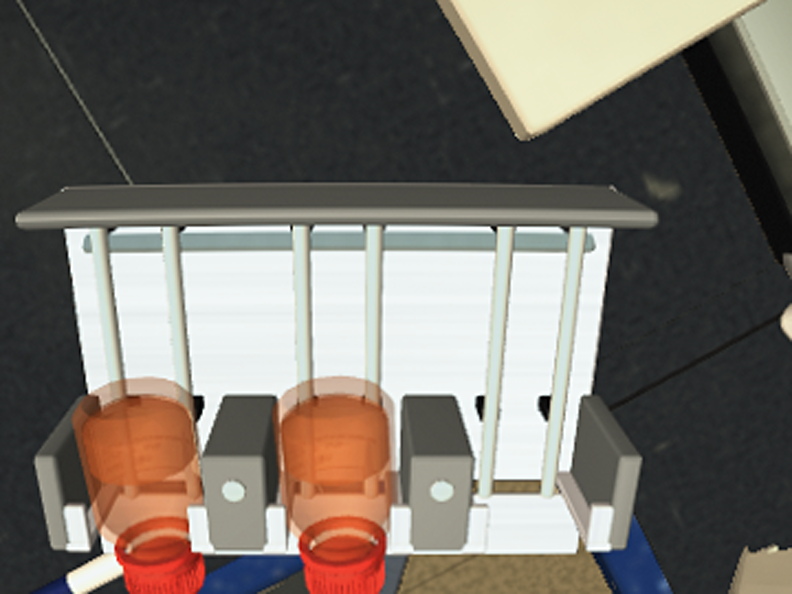

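View pics/w1c.png

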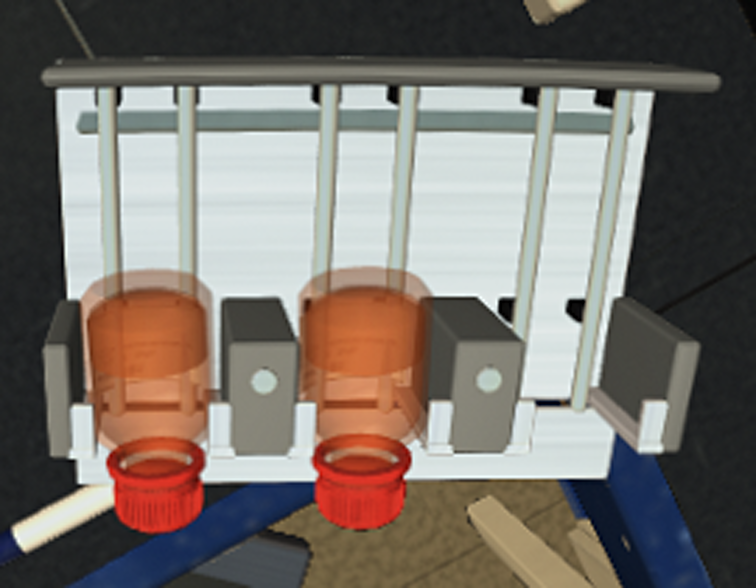

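Run:
```python
from h import *
import json
def C(n): return cam('wrist',json.load(open(f'pics/{n}.json')))
c1,c2=C('w1'),C('w2')
def P(c,uv):
    q=cv2.undistortPoints(np.array([[uv]],float),c[0],c[1])[0,0]; d=c[2].T@np.array([q[0],q[1],1]); return -c[2].T@c[3],d/np.linalg.norm(d)
def tri(a,b):
    a=(220+a[0]/2.8-.32,20+a[1]/2.8-.32); b=(120+b[0]/2.2-.27,b[1]/2.2-.27)
    A=np.zeros((3,3));y=np.zeros(3)
    for c,uv in((c1,a),(c2,b)):
        o,d=P(c,uv);M=np.eye(3)-np.outer(d,d);A+=M;y+=M@o
    X=np.linalg.solve(A,y); return X,[np.linalg.norm(proj(c,X)[0]-uv) for c,uv in((c1,a),(c2,b))]
pts=dict(Lul=((226,343),(205,457)),Lur=((297,343),(267,457)),Lscrew=((264,381),(233,490)),Rul=((456,343),(409,457)),Rur=((523,343),(472,457)),Rscrew=((489,379),(441,490)),
 capfrontL=((157,528),None),Ldl=((228,452),(210,552)),rearR=((717,82),(655,219)),rearL=((46,78),(18,219)))
X={}
for n,(a,b) in pts.items():
    if b: X[n],e=tri(a,b); print(n,X[n].round(1),np.round(e,2))
x=np.array([np.cos(np.radians(14.9)),np.sin(np.radians(14.9)),0])
v=X['Rur']-X['Lul']; print('yaw',np.degrees(np.arctan2(v[1],v[0]))+90,np.linalg.norm(v))
m=np.mean([X[k] for k in('Lul','Lur','Rul','Rur')],0)
th=np.radians(10); up=x*np.cos(th)+np.array([0,0,np.sin(th)]); nrm=-x*np.sin(th)+np.array([0,0,np.cos(th)])
ns=m-34*up-20*nrm; print('edge mid',m,'neck stops',ns,'pick',ns+75*up)
for c,n in((c1,'w1'),(c2,'w2')):
    y=np.array([-x[1],x[0],0])
    print(n,[proj(c,ns+up*k+y*s).round(1).tolist() for s in(0,70) for k in(-31,-14,)])
```

```text
Lul [480.   68.7  90.7] [0.96 1.11]
Lur [486.   47.9  92.9] [0.56 0.65]
Lscrew [473.   55.7  98.1] [0.09 0.11]
Rul [499.2   1.7  97.7] [0.2  0.23]
Rur [504.7 -18.6  97.8] [0.21 0.25]
Rscrew [491.3 -11.6  99. ] [0.04 0.05]
Ldl [447.3  59.4  93.8] [0.79 0.92]
rearR [593.6 -50.1 100.6] [0.09 0.11]
rearL [542.7 140.1 100. ] [0.45 0.52]
yaw 15.751852965837074 90.99405966585807
edge mid [492.47439242  24.92534589  94.77462225] neck stops [463.47296305  17.20866218  69.17442914] pick [534.85006219  36.2006398   82.19804247]
w1 [[[345.1, 199.9]], [[346.3, 184.1]], [[274.1, 200.7]], [[273.9, 184.8]]]
w2 [[[273.5, 263.7]], [[273.4, 247.2]], [[193.1, 263.4]], [[191.0, 246.9]]]
```

Run:
```python
from h import *
import json
from scipy.optimize import least_squares
def C(n): return cam('wrist',json.load(open(f'pics/{n}.json')))
obs=[]
for n in('w1','w2'):
    im=cv2.imread(f'pics/{n}.png').astype(int); m=((im[...,2]>120)&(im[...,1]<70)&(im[...,0]<70)).astype(np.uint8)
    k,_,st,_=cv2.connectedComponentsWithStats(m)
    s=sorted([r for r in st[1:] if r[4]>150],key=lambda r:r[0]); print(n,s)
    obs.append((C(n),[(r[0]-.5,r[0]+r[2]-.5,r[1]-.5,r[1]+r[3]-.5) for r in s[:2]]))
th=np.radians(10)
def ax(yaw):
    x=np.array([np.cos(yaw),np.sin(yaw),0]);y=np.array([-x[1],x[0],0]);z=np.array([0,0,1.])
    return x*np.cos(th)+z*np.sin(th),y,-x*np.sin(th)+z*np.cos(th)
a=np.linspace(0,2*np.pi,60)
def res(p):
    u,y,n=ax(p[3]); r=[]
    for c,bb in obs:
        for s,b in zip((70,0),bb):
            P=[p[:3]+y*s+u*k+15.5*(np.cos(a)[:,None]*y+np.sin(a)[:,None]*n) for k in(-31,-14)]
            q=proj(c,np.vstack(P)); r+=[q[:,0].min()-b[0],q[:,0].max()-b[1],q[:,1].max()-b[3]]
    return r
o=least_squares(res,[463,17,69,np.radians(15.2)]); print(o.x,np.degrees(o.x[3]),np.round(o.fun,1))
u,y,n=ax(o.x[3]); 
for s in(0,70): print([ (o.x[:3]+y*s+u*k).round(1).tolist() for k in(-31,0,54,75)])
```

```text
w1 [array([258, 177,  35,  33, 805], dtype=int32), array([332, 175,  35,  34, 822], dtype=int32)]
w2 [array([ 172,  238,   41,   38, 1009], dtype=int32), array([ 256,  237,   39,   40, 1072], dtype=int32)]
[4.65081675e+02 1.60379269e+01 7.57582282e+01 2.59865622e-01] 14.889203393098926 [ 1.5 -0.7 -0.9  0.3 -0.8 -0.7  0.5 -1.1  1.   0.9 -0.6  0.4]
[[435.6, 8.2, 70.4], [465.1, 16.0, 75.8], [516.5, 29.7, 85.1], [536.5, 35.0, 88.8]]
[[417.6, 75.8, 70.4], [447.1, 83.7, 75.8], [498.5, 97.4, 85.1], [518.5, 102.7, 88.8]]
```

Emit:
drive_tool:
  targets:
    - [1,-30,-1,0,0]
    - [1,-60,-3,0,0]
    - [1,-87,-3,20,0]
    - [1,-87,-3,50,0]
    - [1,-87,-3,80,0]
    - [1,-87,-3,110,0]
    - [1,-87,-3,129,0]
    - [1,-87,-3,129,0]
    - [1,-87,-3,129,0]

```text
clock: 3.35
position: [414.9, 2.5, 62.3]
ee_rot: [0.992, 0.13, 0.001, -0.0]
contact_force: [1.2, 0.0, 0.2]
gripper_width: 0.1
grasp_force: 0.0
```

```bash
python3 snap.py w3
```

```text
3.35 [414.9   2.5  62.3] yaw 14.896388492388693 [ 0.4   0.21 -0.68  0.   -0.68  1.43]
```

View pics/w3.png

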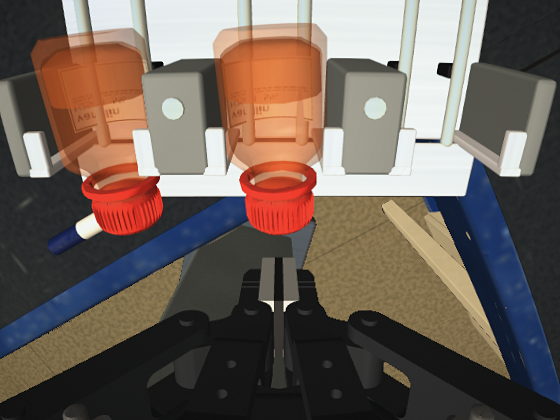

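Emit:
drive_tool:
  targets:
    - [1,5,0,-1,0]
    - [1,10,0,-2,0]
    - [1,14,0,-3,0]
    - [1,18,0,-3,0]
    - [1,22,0,-4,0]
    - [1,26,0,-5,0]
    - [1,30,0,-5,0]
    - [1,33,0,-6,0]
    - [1,36,0,-6,0]
    - [1,36,0,-6,0]

```text
clock: 4.4
position: [449.5, 11.4, 67.4]
ee_rot: [0.992, 0.129, 0.0, 0.0]
contact_force: [-0.3, 0.4, -1.0]
gripper_width: 0.3
grasp_force: 0.0
```

```bash
python3 snap.py w4
```

```text
4.4 [449.5  11.4  67.4] yaw 14.83168035433511 [ 0.39  0.26 -0.6   0.   -0.72  1.44]
```

View pics/w4.png

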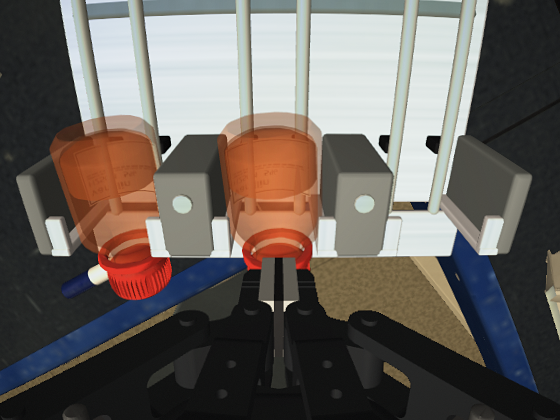

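Run:
```python
from h import *
P=arm.read_state()['position']; out=[]
for n,(k) in (('top',5),('scene',5)):
    im=arm.get_image(n); cv2.imwrite(f'pics/{n}1.png',im); c=cam(n); u=proj(c,P)[0]; print(n,u)
    x,y=(u-40).astype(int); x=max(0,x);y=max(0,y)
    a=cv2.resize(im[y:y+80,x:x+80],(395,395),interpolation=cv2.INTER_CUBIC); s=395/80
    q=((u-[x,y])*s).astype(int); cv2.drawMarker(a,tuple(map(int,q)),(0,255,0),0,12,1); out.append(a)
w3=cv2.imread('pics/w3.png')[200:300,220:340];w4=cv2.imread('pics/w4.png')[200:300,220:340]
b=cv2.resize(np.hstack([w3,w4]),(480,200),interpolation=cv2.INTER_CUBIC)
O=np.zeros((600,790,3),np.uint8);O[:395,:395]=out[0];O[:395,395:]=out[1];O[398:598,:480]=b
cv2.imwrite('pics/cmp.png',O)
```

```text
top [371.9985029 210.4894864]
scene [337.26772813 162.06948491]
```

View pics/cmp.png

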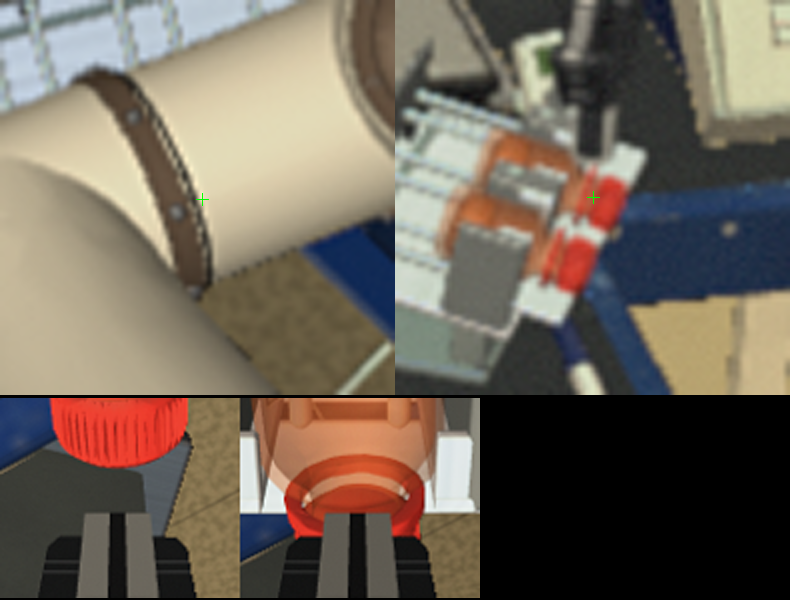

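Run:
```python
from h import *
P=arm.read_state()['position']; c=cam('scene')
for k in (15,20,25,30,35): print(k,proj(c,P+[0,0,k])[0]-proj(c,P)[0], end=' ')
```

```text
15 [ 0.28875098 -4.79668208] 20 [ 0.38528714 -6.40668258] 25 [ 0.48196372 -8.02225648] 30 [ 0.57877917 -9.64341562] 35 [  0.6757319  -11.27017163]
```

Emit:
drive_tool:
  targets:
    - [1,-15,0,3,0]
    - [1,-30,0,6,0]
    - [1,-40,0,10,0]
    - [1,-40,0,20,0]
    - [1,-40,0,32,0]
    - [1,-40,0,32,0]
    - [1,-40,0,32,0]

```text
clock: 5.25
position: [410.5, 1.0, 35.5]
ee_rot: [0.992, 0.129, -0.0, 0.0]
contact_force: [0.1, -1.0, 0.6]
gripper_width: 0.1
grasp_force: 0.0
```

```bash
python3 snap.py w5
python3 - <<'E'
from h import *
im=cv2.imread('pics/w5.png').astype(int); m=((im[...,2]>120)&(im[...,1]<70)&(im[...,0]<70)).astype(np.uint8)
print([r for r in cv2.connectedComponentsWithStats(m)[2][1:] if r[4]>150])
E
```

```text
5.25 [410.5   1.   35.5] yaw 14.84296205388573 [ 0.4   0.25 -0.72  0.   -0.59  1.43]
[array([  0,  28,  38,  26, 630], dtype=int32), array([  0,  83,  16,  69, 202], dtype=int32), array([ 36, 122,  26,  19, 183], dtype=int32), array([ 231,  164,   92,   86, 5174], dtype=int32), array([  43,  167,   99,   83, 4928], dtype=int32)]
```

Emit:
drive_tool:
  targets:
    - [1,5,0,-1,0]
    - [1,10,0,-2,0]
    - [1,14,0,-3,0]
    - [1,18,0,-3,0]
    - [1,22,0,-4,0]
    - [1,26,0,-5,0]
    - [1,30,0,-5,0]
    - [1,34,0,-6,0]
    - [1,38,0,-6,0]
    - [1,41,0,-7,0]
    - [1,41,0,-7,0]

```text
clock: 6.4
position: [451.1, 11.8, 42.6]
ee_rot: [0.992, 0.129, 0.001, -0.0]
contact_force: [-0.5, 0.4, 1.1]
gripper_width: -0.3
grasp_force: 0.3
```

```bash
python3 snap.py w6
python3 - <<'E'
from h import *
im=cv2.imread('pics/w6.png').astype(int); m=((im[...,2]>120)&(im[...,1]<70)&(im[...,0]<70)).astype(np.uint8)
print([r for r in cv2.connectedComponentsWithStats(m)[2][1:] if r[4]>150])
E
```

```text
6.4 [451.1  11.8  42.6] yaw 14.841168223164388 [ 0.39  0.3  -0.62  0.   -0.65  1.44]
[array([208,  66,  13,  44, 191], dtype=int32), array([ 68, 146,  35,  14, 169], dtype=int32), array([  23,  153,   48,   72, 1593], dtype=int32), array([ 228,  181,   90,   87, 5273], dtype=int32), array([100, 220,  35,  10, 326], dtype=int32), array([  72,  251,   86,   82, 3756], dtype=int32)]
```

Emit:
drive_tool:
  targets:
    - [1,-6,0,-15,0]
    - [0.5,-6,0,-50,0]
    - [0,10,-1,-70,0]
    - [-0.3,45,-1,-70,0]
    - [-0.3,65,-1,-70,0]
    - [-0.3,65,-1,-70,0]
    - [-0.3,65,-1,-45,0]
    - [-0.3,65,-1,-25,0]
    - [-0.3,65,-1,-5,0]
    - [-0.3,65,-1,12,0]
    - [-0.3,65,-1,12,0]
    - [-0.3,65,-1,12,0]

```text
clock: 7.65
position: [512.3, 29.0, 30.7]
ee_rot: [0.992, 0.129, -0.0, 0.0]
contact_force: [0.7, 0.8, -0.1]
gripper_width: 55.6
grasp_force: 0.0
```

```bash
python3 snap.py w7
```

```text
7.65 [512.3  29.   30.7] yaw 14.839108958301427 [ 0.37  0.4  -0.48  0.   -0.68  1.46]
```

View pics/w7.png

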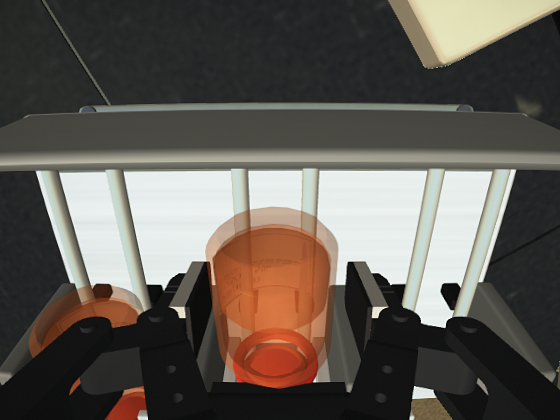

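Emit:
drive_tool:
  targets:
    - [0.6,0,0,0,0]
    - [1,0,0,0,0]
    - [1,0,0,0,0]
    - [1,0,0,0,0]
    - [1,0,0,0,0]
    - [1,6,0,-1.5,0]
    - [1,13,0,-3,0]
    - [1,20,0,-4.5,0]
    - [1,24,0,-6,0]
    - [1,24,0,-15,0]
    - [1,24,0,-30,0]
    - [1,24,0,-30,0]

```text
clock: 8.9
position: [531.6, 33.9, 60.5]
ee_rot: [0.992, 0.128, -0.004, 0.0]
contact_force: [-8.0, -2.3, 0.1]
gripper_width: 40.6
grasp_force: 62.5
```

Emit:
drive_tool:
  targets:
    - [1,-4,0,-3,0]
    - [1,-8,0,-10,0]
    - [1,-8,0,-30,0]
    - [1,-8,0,-60,0]
    - [1,-8,0,-90,0]
    - [1,-8,0,-90,0]

```text
clock: 9.5
position: [532.1, 34.1, 156.4]
ee_rot: [0.992, 0.13, 0.007, -0.001]
contact_force: [1.1, -0.6, -0.5]
gripper_width: 40.7
grasp_force: 62.4
```

```bash
python3 snap.py w8
```

```text
9.5 [532.1  34.1 156.4] yaw 14.899221585680841 [ 0.37  0.27 -0.3   0.   -0.99  1.46]
```

View pics/w8.png

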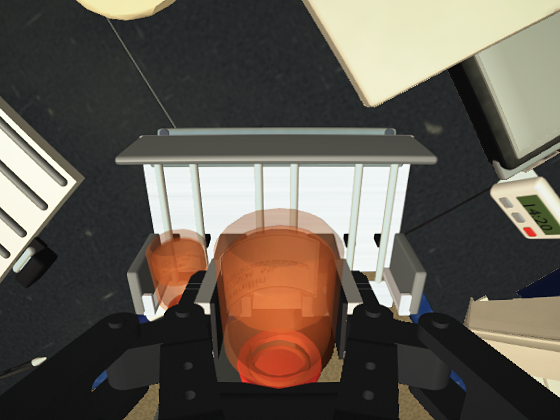

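Run:
```python
from h import *
c=cam('top'); g=lambda x,y:(150+x/4-.37,130+y/4-.37)
L=[((415,190),(565,280)),((392,232),(538,320)),((362,280),(507,368)),((338,322),(483,408)),((308,370),(452,457)),((283,410),(428,498))]
W=[[ray(c,g(*p),14)[:2] for p in l] for l in L]
for i in(0,2,4):
    a=np.mean(W[i]+W[i+1],0); d=W[i][0]-W[i][1]+W[i+1][0]-W[i+1][1]; print(a.round(1),np.degrees(np.arctan2(d[1],d[0])).round(1),np.linalg.norm(d)/2)
yaw=np.radians(59.8);ex=np.array([np.cos(yaw),np.sin(yaw)]);ey=np.array([-ex[1],ex[0]])
o=np.array([444.1,317.2]); print([(o+ey*s-18*ex).round(1) for s in(-70,0,70)])
```

```text
[501.6 275.3] 58.9 116.96770546228917
[441.  311.4] 59.3 113.5449889144847
[381.2 346.8] 59.4 112.54511066341203
[array([495.5, 266.4]), array([435. , 301.6]), array([374.5, 336.9])]
```

Emit:
drive_tool:
  targets:
    - [1,-6,-30,0,-4]
    - [1,-12,-65,0,-9]
    - [1,-18,-100,0,-14]
    - [1,-24,-135,0,-19]
    - [1,-30,-170,0,-24]
    - [1,-36,-205,0,-29]
    - [1,-44,-240,0,-34]
    - [1,-50,-275,0,-39]
    - [1,-56,-310,0,-44.7]
    - [1,-62,-345,0,-44.7]
    - [1,-62,-345,0,-44.7]
    - [1,-62,-345,0,-44.7]

```text
clock: 10.75
position: [379.1, 351.0, 149.7]
ee_rot: [0.868, 0.497, -0.001, 0.0]
contact_force: [0.4, -0.3, -1.7]
gripper_width: 40.7
grasp_force: 62.4
```

```bash
python3 snap.py w9
```

```text
10.75 [379.1 351.  149.7] yaw 59.60666256782287 [ 1.06  0.25 -0.34 -0.   -0.98  1.55]
```

View pics/w9.png

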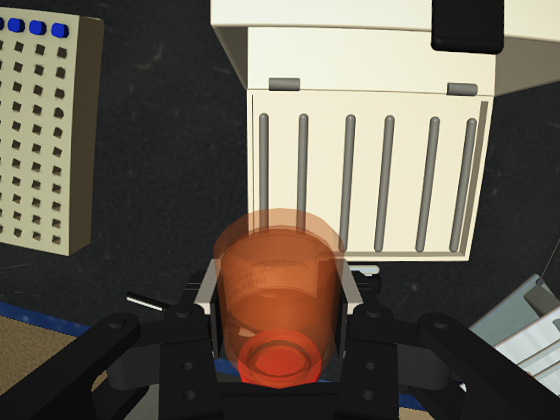

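Run:
```python
from h import *
import json
st=json.load(open('pics/w9.json')); c=cam('wrist',st)
T=R.from_quat(st['ee_rot']).as_matrix(); p=np.array(st['position'])
def tool(uv,z=14): return (T.T@(ray(c,uv,z)-p))[:2].round(1)
for n,l in dict(b1=[(264,115)],b2=[(303,115)],b3=[(350,117),(341,250)],b4=[(389,117),(378,250)],b5=[(434,120),(419,250)],b6=[(471,120),(454,250)]).items(): print(n,[tool(q) for q in l])
```

```text
b1 [array([ 58.4, -11. ])]
b2 [array([58.4, 19.9])]
b3 [array([57.1, 57.5]), array([-57.6,  55.7])]
b4 [array([57.5, 89. ]), array([-57.8,  88.7])]
b5 [array([ 55.8, 126.5]), array([-58.2, 126.1])]
b6 [array([ 56.5, 158.1]), array([-58.5, 158.9])]
```

Emit:
drive_tool:
  targets:
    - [1,2,2,20,0]
    - [1,5,4,50,0]
    - [1,5,4,80,0]
    - [1,5,4,110,0]
    - [1,5,4,130,0]
    - [1,5,4,145,0]
    - [1,5,4,155,0]
    - [1,5,4,155,0]
    - [1,5,4,155,0]

```text
clock: 11.7
position: [386.4, 353.0, -4.1]
ee_rot: [0.868, 0.496, 0.0, -0.0]
contact_force: [-0.8, -0.3, -1.3]
gripper_width: 40.8
grasp_force: 62.3
```

Emit:
drive_tool:
  targets:
    - [1,0,0,4,0]
    - [1,0,0,8,0]
    - [1,0,0,11,0]
    - [1,0,0,11,0]

```text
clock: 12.1
position: [386.7, 354.2, -11.2]
ee_rot: [0.867, 0.498, 0.002, -0.0]
contact_force: [-4.3, -4.9, 28.4]
gripper_width: 40.8
grasp_force: 77.3
```

Emit:
drive_tool:
  targets:
    - [1,0,0,-3,0]
    - [0.4,0,0,-3,0]
    - [0,0,0,-3,0]
    - [-0.3,0,0,-3,0]
    - [-0.35,0,0,-3,0]
    - [-0.35,0,0,-3,0]
    - [-0.35,0,0,-15,0]
    - [-0.35,0,0,-45,0]
    - [-0.35,0,0,-90,0]
    - [-0.35,0,0,-140,0]
    - [-0.35,0,0,-165,0]
    - [-0.35,0,0,-165,0]

```text
clock: 13.3
position: [387.6, 355.6, 155.0]
ee_rot: [0.868, 0.497, 0.005, -0.002]
contact_force: [0.7, 0.3, -1.0]
gripper_width: 57.8
grasp_force: 0.0
```

```bash
python3 snap.py w10
python3 - <<'E'
from h import *
im=arm.get_image('top'); cv2.imwrite('pics/top2.png',im)
w=cv2.imread('pics/w10.png')
b=cv2.resize(im[140:220,300:420],(420,280),interpolation=cv2.INTER_CUBIC)
O=np.zeros((420,790,3),np.uint8); O[:,:370]=w[:,95:465]; O[:280,370:]=b
cv2.imwrite('pics/c10.png',O)
E
```

```text
13.3 [387.6 355.6 155. ] yaw 59.5783867570993 [ 1.05  0.26 -0.32  0.   -0.98  1.56]
```

View pics/c10.png

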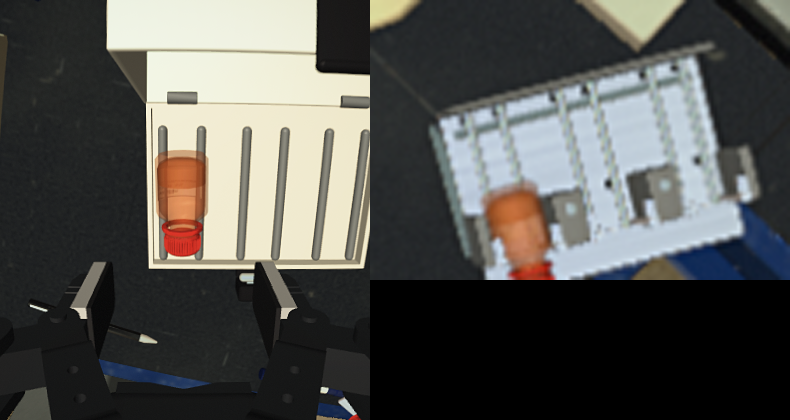

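Run:
```python
from h import *
for n in('top0','top2'):
    im=cv2.imread(f'pics/{n}.png').astype(int); m=((im[...,2]>120)&(im[...,1]<70)&(im[...,0]<70)).astype(np.uint8)
    k,_,s,ce=cv2.connectedComponentsWithStats(m); print(n,[(r.tolist(),e.round(1).tolist()) for r,e in zip(s[1:],ce[1:]) if r[4]>30 and r[0]>200])
```

```text
top0 [([366, 208, 14, 11, 99], [372.9, 213.6]), ([340, 215, 13, 11, 96], [346.5, 220.5])]
top2 [([340, 215, 14, 11, 101], [346.6, 220.5]), ([244, 237, 13, 13, 84], [250.6, 243.4])]
```

Emit:
drive_tool:
  targets:
    - [0,-25,15,0,5]
    - [1,-50,30,0,10]
    - [1,-75,44,0,15]
    - [1,-100,59,0,20]
    - [1,-125,73,0,25]
    - [1,-150,88,0,30]
    - [1,-175,102,0,35]
    - [1,-200,117,0,40]
    - [1,-225,132,10,44.7]
    - [1,-248,146,20,44.7]
    - [1,-248,146,20,44.7]
    - [1,-248,146,20,44.7]

```text
clock: 14.6
position: [385.2, 64.5, 128.4]
ee_rot: [0.992, 0.128, -0.001, 0.001]
contact_force: [-0.1, 0.4, -0.1]
gripper_width: 0.2
grasp_force: 0.0
```

```bash
python3 snap.py w11
```

```text
14.6 [385.2  64.5 128.4] yaw 14.756203552643363 [ 0.59  0.06 -0.64 -0.   -0.87  1.24]
```

Emit:
drive_tool:
  targets:
    - [1,6,-3,20,0]
    - [1,6,-3,50,0]
    - [1,6,-3,75,0]
    - [1,6,-3,93,0]
    - [1,6,-3,93,0]
    - [1,6,-3,93,0]

```text
clock: 15.25
position: [391.3, 70.5, 36.6]
ee_rot: [0.992, 0.13, -0.0, 0.0]
contact_force: [0.6, 0.6, 0.1]
gripper_width: -0.2
grasp_force: 0.0
```

```bash
cat > red.py <<'E'
import sys
from h import *
im=cv2.imread(f'pics/{sys.argv[1]}.png').astype(int); m=((im[...,2]>120)&(im[...,1]<70)&(im[...,0]<70)).astype(np.uint8)
print([r.tolist() for r in cv2.connectedComponentsWithStats(m)[2][1:] if r[4]>300])
E
python3 snap.py w12; python3 red.py w12
```

```text
15.25 [391.3  70.5  36.6] yaw 14.918987745187234 [ 0.59  0.23 -0.75  0.   -0.59  1.24]
[[236, 163, 92, 85, 5069]]
```

Emit:
drive_tool:
  targets:
    - [1,5,0,-1,0]
    - [1,10,1,-2,0]
    - [1,14,1,-3,0]
    - [1,18,1,-3,0]
    - [1,22,1,-4,0]
    - [1,26,1,-5,0]
    - [1,30,1,-5,0]
    - [1,34,1,-6,0]
    - [1,38,1,-6,0]
    - [1,42,1,-7,0]
    - [1,42,1,-7,0]

```text
clock: 16.4
position: [433.4, 80.3, 43.7]
ee_rot: [0.992, 0.129, 0.001, -0.0]
contact_force: [-0.5, 0.2, 0.5]
gripper_width: 0.0
grasp_force: 0.2
```

```bash
python3 snap.py w13; python3 red.py w13
```

```text
16.4 [433.4  80.3  43.7] yaw 14.848014453453546 [ 0.55  0.28 -0.65  0.   -0.64  1.27]
[[231, 182, 90, 84, 4909]]
```

Emit:
drive_tool:
  targets:
    - [1,-6,0,-15,0]
    - [0.5,-6,0,-50,0]
    - [0,10,-1,-70,0]
    - [-0.3,45,-1,-70,0]
    - [-0.3,65,-1,-70,0]
    - [-0.3,65,-1,-70,0]
    - [-0.3,65,-1,-45,0]
    - [-0.3,65,-1,-25,0]
    - [-0.3,65,-1,-5,0]
    - [-0.3,65,-1,13,0]
    - [-0.3,65,-1,13,0]
    - [-0.3,65,-1,13,0]

```text
clock: 17.65
position: [494.1, 97.1, 30.6]
ee_rot: [0.992, 0.129, -0.0, 0.0]
contact_force: [1.1, 0.4, -0.0]
gripper_width: 55.6
grasp_force: 0.0
```

Emit:
drive_tool:
  targets:
    - [0.6,0,0,0,0]
    - [1,0,0,0,0]
    - [1,0,0,0,0]
    - [1,0,0,0,0]
    - [1,0,0,0,0]
    - [1,6,0,-2,0]
    - [1,12,0,-4,0]
    - [1,18,0,-5.5,0]
    - [1,18,0,-12,0]
    - [1,18,0,-30,0]
    - [1,18,0,-60,0]
    - [1,18,0,-60,0]

```text
clock: 18.85
position: [514.6, 102.7, 94.4]
ee_rot: [0.992, 0.129, 0.004, -0.001]
contact_force: [0.4, 0.7, -1.2]
gripper_width: 40.7
grasp_force: 60.7
```

Emit:
drive_tool:
  targets:
    - [1,0,0,-30,0]
    - [1,0,0,-65,0]
    - [1,5,-20,-65,-5]
    - [1,9,-40,-65,-10]
    - [1,13,-60,-65,-15]
    - [1,17,-80,-65,-20]
    - [1,21,-100,-65,-25]
    - [1,25,-120,-65,-31]
    - [1,29,-140,-65,-37]
    - [1,33,-160,-65,-44.7]
    - [1,36,-177,-65,-44.7]
    - [1,36,-177,-65,-44.7]

```text
clock: 20.05
position: [501.1, 283.7, 154.9]
ee_rot: [0.868, 0.496, -0.0, -0.0]
contact_force: [-0.5, 0.8, -1.5]
gripper_width: 40.5
grasp_force: 60.9
```

```bash
python3 snap.py w14
```

```text
20.05 [501.1 283.7 154.9] yaw 59.463548139136684 [ 0.8   0.34 -0.19 -0.   -1.04  1.81]
```

Emit:
drive_tool:
  targets:
    - [1,1,2,30,0]
    - [1,1,3,60,0]
    - [1,1,3,90,0]
    - [1,1,3,120,0]
    - [1,1,3,140,0]
    - [1,1,3,150,0]
    - [1,1,3,157,0]
    - [1,1,3,162,0]
    - [1,1,3,162,0]
    - [1,1,3,162,0]

```text
clock: 21.1
position: [504.9, 281.8, -5.7]
ee_rot: [0.868, 0.496, 0.001, -0.0]
contact_force: [-0.0, -0.2, -1.2]
gripper_width: 40.4
grasp_force: 60.9
```

Emit:
drive_tool:
  targets:
    - [1,0,0,2.5,0]
    - [1,0,0,2.5,0]
    - [0.4,0,0,2,0]
    - [0,0,0,2,0]
    - [-0.3,0,0,2,0]
    - [-0.35,0,0,2,0]
    - [-0.35,0,0,2,0]
    - [-0.35,0,0,-15,0]
    - [-0.35,0,0,-60,0]
    - [-0.35,0,0,-110,0]
    - [-0.35,-20,0,-160,0]
    - [-0.35,-20,0,-160,0]

```text
clock: 22.3
position: [496.8, 265.5, 160.7]
ee_rot: [0.868, 0.497, 0.007, -0.001]
contact_force: [0.7, 0.1, -0.4]
gripper_width: 57.8
grasp_force: 0.0
```

```bash
python3 snap.py w15
python3 - <<'E'
from h import *
im=arm.get_image('scene'); w=cv2.imread('pics/w15.png')
O=np.zeros((600,790,3),np.uint8); O[:420,:400]=w[:,80:480]
O[:390,400:]=cv2.resize(im[140:270,130:260],(390,390),interpolation=cv2.INTER_CUBIC)
cv2.imwrite('pics/c15.png',O); cv2.imwrite('pics/scene3.png',im)
E
```

```text
22.3 [496.8 265.5 160.7] yaw 59.56759655615148 [ 0.78  0.31 -0.23  0.   -1.02  1.83]
```

View pics/c15.png

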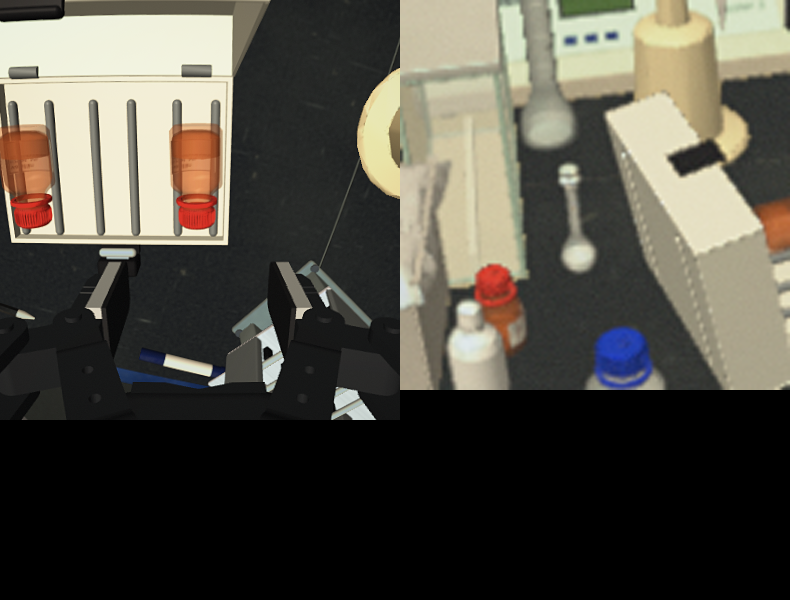

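Emit:
drive_tool:
  targets:
    - [1,0,-20,-15,0]
    - [1,0,-50,-30,0]
    - [1,15,-72,-30,0]
    - [1,40,-72,-30,0]
    - [1,65,-72,-30,0]
    - [1,90,-72,-30,0]
    - [1,115,-72,-30,0]
    - [1,140,-72,-30,0]
    - [1,165,-72,-30,0]
    - [1,190,-72,-30,0]
    - [1,190,-72,-30,0]
    - [1,190,-72,-30,0]

```text
clock: 23.6
position: [527.8, 464.1, 180.2]
ee_rot: [0.868, 0.496, -0.002, 0.001]
contact_force: [-0.1, 0.4, 0.4]
gripper_width: -0.3
grasp_force: 0.0
```

```bash
python3 snap.py w16
python3 - <<'E'
from h import *
s=arm.read_state(); p=s['position']; ex=np.array([.507,.862]); d=p[:2]-[445,319]
print('case',d@ex, d@[-ex[1],ex[0]],p[2])
# lid model in wrist view
c=cam('wrist'); H=np.array([445,319])+72*ex
im=cv2.imread('pics/w16.png'); g=im.min(2)
for th in(1.6,1.7,1.8):
    P=[]
    for y in(-101,101):
        for dd,h in((148,51),(148,0)):
            X=-dd*np.cos(th)+h*np.sin(th); Z=17+dd*np.sin(th)+h*np.cos(th); q=H+X*ex+y*np.array([-ex[1],ex[0]]); P.append([*q,Z])
    print(th,proj(c,P).round().tolist())
print((g[:, 230:330:20]>150).astype(int)[::12].T)
E
```

```text
23.6 [527.8 464.1 180.2] yaw 59.53290889356424 [ 0.95  0.54  0.19 -0.   -1.23  1.66]
case 166.77265593557922 2.01970975525976 181.14760306546623
1.6 [[455.0, 301.0], [442.0, 373.0], [107.0, 301.0], [120.0, 373.0]]
1.7 [[454.0, 274.0], [445.0, 353.0], [108.0, 274.0], [117.0, 353.0]]
1.8 [[452.0, 248.0], [447.0, 330.0], [110.0, 248.0], [115.0, 330.0]]
[[1 0 0 0 0 0 0 0 0 0 0 0 0 0 0 0 0 0 0 0 0 0 0 1 1 1 1 0 0 0 0 0 0 0 0]
 [0 0 0 0 0 0 0 0 0 0 0 0 0 0 0 0 0 0 0 0 0 0 0 0 0 0 0 0 0 0 0 0 0 0 0]
 [0 0 1 1 0 0 0 0 0 0 0 0 0 0 0 0 0 0 0 0 0 0 0 0 0 0 0 0 0 0 0 0 0 0 0]
 [0 1 1 1 1 0 0 0 0 0 0 0 0 0 0 0 0 0 0 0 0 0 0 0 0 0 0 0 0 0 0 0 0 0 0]
 [0 0 1 1 0 0 0 0 0 0 0 0 0 0 0 0 0 0 0 0 0 0 0 0 0 0 0 0 0 0 0 0 0 0 0]]
```

Emit:
drive_tool:
  targets:
    - [1,0,2,30,0]
    - [1,0,2,60,0]
    - [1,0,2,73,0]
    - [1,-10,2,73,0]
    - [1,-20,2,72,0]
    - [1,-33,2,68,0]
    - [1,-45,2,64,0]
    - [1,-57,2,60,0]
    - [1,-68,2,57,0]
    - [1,-82,2,56,0]
    - [1,-96,2,56,0]
    - [1,-109,2,58,0]

```text
clock: 24.85
position: [474.9, 369.2, 127.1]
ee_rot: [0.868, 0.497, 0.001, -0.0]
contact_force: [0.5, 0.7, 1.9]
gripper_width: -0.2
grasp_force: 1.0
```

```bash
cat > lid.py <<'E'
from h import *
s=arm.read_state(); p=s['position']; ex=np.array([.507,.862]); d=p[:2]-[445,319]
print('case',d@ex, d@[-ex[1],ex[0]],p[2],s['contact_force'],s['clock'])
im=arm.get_image('scene'); cv2.imwrite('pics/sc.png',im); c=cam('scene'); H=np.array([445,319])+72*ex
a=cv2.imread('pics/scene3.png').astype(int); m=(np.abs(im.astype(int)-a).max(2)>40)&(np.arange(560)[None]<250)
# best lid angle by silhouette: fraction of white within projected outline of the left side wall + top face
best=[]
for th in np.arange(0,1.86,.05):
    Q=[]
    for y in(-101,101):
        for dd in(0,148):
            for h in (0,51): Q.append([*(H+(-dd*np.cos(th)+h*np.sin(th))*ex+y*np.array([-ex[1],ex[0]])),17+dd*np.sin(th)+h*np.cos(th)])
    hull=cv2.convexHull(proj(c,Q).astype(np.float32)).astype(np.int32)
    k=np.zeros(im.shape[:2],np.uint8); cv2.fillPoly(k,[hull],1)
    w=((im.min(2)>105)&(np.ptp(im.astype(int),axis=2)<70)).astype(np.uint8)
    ring=cv2.dilate(k,np.ones((9,9)))-k
    best.append((round((w[k>0].mean()-w[ring>0].mean()),3),round(th,2)))
print(sorted(best)[-4:])
E
python3 lid.py
```

```text
case 58.47259030786183 -0.3495984524643662 127.05727454791332 [0.46347261 0.66453041 1.86479642] 24.85
[(np.float64(0.526), np.float64(1.15)), (np.float64(0.558), np.float64(1.0)), (np.float64(0.603), np.float64(1.1)), (np.float64(0.607), np.float64(1.05))]
```

Emit:
drive_tool:
  targets:
    - [1,-13,0,4,0]
    - [1,-26,0,9,0]
    - [1,-38,0,15,0]
    - [1,-49,0,22,0]
    - [1,-60,0,30,0]
    - [1,-71,0,39,0]
    - [1,-80,0,48,0]
    - [1,-89,0,56,0]
    - [1,-97,0,64,0]
    - [1,-104,0,72,0]
    - [1,-108,0,76,0]
    - [1,-108,0,76,0]

```text
clock: 26.1
position: [421.2, 277.7, 50.2]
ee_rot: [0.868, 0.497, 0.002, -0.001]
contact_force: [0.7, 1.7, 3.5]
gripper_width: 0.1
grasp_force: 1.6
```

```bash
python3 lid.py
```

```text
case -47.63372624002669 -0.40361938917599005 50.16259368489803 [0.68504958 1.70110074 3.48882922] 26.1
[(np.float64(0.584), np.float64(0.15)), (np.float64(0.608), np.float64(0.1)), (np.float64(0.632), np.float64(0.0)), (np.float64(0.632), np.float64(0.05))]
```

Emit:
drive_tool:
  targets:
    - [1,-6,0,3,0]
    - [1,-8,0,5,0]
    - [1,-8,0,7,0]
    - [1,-8,0,8,0]
    - [1,-8,0,8,0]

```text
clock: 26.65
position: [416.3, 269.6, 43.2]
ee_rot: [0.868, 0.497, 0.0, 0.0]
contact_force: [-3.5, 0.4, 17.3]
gripper_width: -0.4
grasp_force: 8.6
```

Emit:
drive_tool:
  targets:
    - [1,0,0,2,0]
    - [1,0,0,4,0]
    - [1,0,0,4,0]

```text
clock: 26.95
position: [416.5, 269.5, 42.8]
ee_rot: [0.867, 0.498, 0.0, 0.001]
contact_force: [-11.7, -3.9, 43.7]
gripper_width: 0.1
grasp_force: 21.7
```

Emit:
drive_tool:
  targets:
    - [1,0,0,-5,0]
    - [1,0,0,-30,0]
    - [1,-20,0,-70,0]
    - [1,-60,0,-110,0]
    - [1,-100,0,-130,0]
    - [1,-100,0,-130,0]
    - [1,-100,0,-130,0]
    - [1,-100,0,-130,0]

```text
clock: 27.75
position: [365.0, 183.0, 166.3]
ee_rot: [0.868, 0.496, -0.001, 0.0]
contact_force: [0.4, 0.3, -0.4]
gripper_width: -0.2
grasp_force: 0.0
```

```bash
python3 lid.py; python3 snap.py w20
python3 - <<'E'
from h import *
c=cam('wrist'); im=cv2.imread('pics/w20.png'); g=cv2.cvtColor(im,cv2.COLOR_BGR2GRAY)
ex=np.array([.507,.862]); H=np.array([445,319])+72*ex
for th in(0,.03,.07):
    P=[[*(H+(-d*np.cos(th)+51*np.sin(th))*ex+y*np.array([-ex[1],ex[0]])),17+d*np.sin(th)+51*np.cos(th)] for y in(-101,101) for d in(148,0)]
    print(th,proj(c,P).round(1).tolist())
w=(im.min(2)>130).astype(np.uint8); k,_,s,_=cv2.connectedComponentsWithStats(w); 
print([r.tolist() for r in s[1:] if r[4]>8000])
i=cv2.connectedComponents(w)[1]; L=1+np.argmax(s[1:,4]); print(cv2.minAreaRect(np.argwhere(i==L)[:,::-1].astype(np.float32)), cv2.boxPoints(cv2.minAreaRect(np.argwhere(i==L)[:,::-1].astype(np.float32))).round().tolist())
E
```

```text
case -157.77653043292105 -0.025979184409475088 166.33571709365935 [ 0.3785324   0.25366049 -0.36405168] 27.75
[(np.float64(0.517), np.float64(0.15)), (np.float64(0.548), np.float64(0.1)), (np.float64(0.58), np.float64(0.05)), (np.float64(0.623), np.float64(0.0))]
27.8 [365.2 183.2 166.1] yaw 59.52651630231926 [ 0.87  0.05 -0.55 -0.   -0.98  1.74]
0 [[423.7, 85.5], [432.6, -138.7], [132.2, 85.5], [123.2, -138.5]]
0.03 [[426.3, 83.0], [432.6, -140.7], [129.6, 83.0], [123.3, -140.5]]
0.07 [[429.9, 79.2], [432.4, -143.4], [126.0, 79.3], [123.5, -143.2]]
[[128, 0, 302, 85, 24558], [377, 118, 183, 269, 18721]]
((278.5, 42.0), (84.0, 301.0), 90.0) [[128.0, 0.0], [429.0, 0.0], [429.0, 84.0], [128.0, 84.0]]
```

```bash
python3 - <<'E'
from h import *
im=arm.get_image('top'); cv2.imwrite('pics/top9.png',im)
E
python3 red.py top9
python3 - <<'E'
from h import *
im=cv2.imread('pics/top9.png').astype(int)
m=((im[...,2]>120)&(im[...,1]<70)&(im[...,0]<70)).astype(np.uint8)
k,_,s,_=cv2.connectedComponentsWithStats(m); print([r.tolist() for r in s[1:] if r[4]>15 and r[0]>170])
a=cv2.imread('pics/top0.png').astype(int); print(np.abs(im-a)[195:222,152:176].mean(),np.abs(im-a)[145:170,152:176].mean())
from h import arm
print(arm.job_done())
E
```

```text
[[31, 128, 125, 139, 1260]]
[[174, 141, 14, 15, 119]]
8.675925925925926 8.237222222222222
the job is handed in; nothing more can be done
None
```

The job is handed in, verdict not shown: both jammed bottles (middle and left lanes; the right lane was empty) are in the case, and the lid went rigid under a 44 N press, which I read as shut past its latch.

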